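# Pump up the resin pressure pot

## Robot

A 6-joint arm with a two-finger parallel gripper is mounted at the origin on the work surface. World frame = base frame: x ahead of the robot, y to its left, z up, the work surface at z = 0. Lengths are in m, angles in rad, forces in N, time in s.
With the tool pointing down it reaches from about 0.3 to 0.775 m from the base axis. Payload 14.6 kg.
Tool frame: the origin (TCP) lies midway between the tips of the shut fingers; the grasp point (between the pads) lies 19 mm behind it; z points along the fingers, y is the line along which they close (so a half turn about z gives the same grasp; the last joint's range is limited). The gripper opens to 94 mm and grips with 3 to 60 N. Pads are 16 mm wide; open, the fingers measure 119 mm over their backs; the gripper's body (75 mm by 177 mm) begins 78 mm behind the grasp point.
Start: joints at [-1.238, 0.3, 1.521, -0, 1.321, -0.067], TCP at [0.214, -0.507, 0.17] pointing down, gripper open.
Joint ranges: [-3.03, 3.03], [-0.79, 2.21], [0.23, 2.52], [-1.04, 4.18], [0, 3.07], [-2.55, 2.55]. Speed limits (rad/s): [2.22, 2.22, 2.57, 3.14, 3.14, 3.14].

## Interface

Orientations are given as a rotation vector (axis times angle).
In Python, from rig import ctrl, vision gives the robot as it stands. Calls block until the motion is done:
- ctrl.move_to(position, orientation): joint-space move of the TCP to a pose.
- ctrl.line_to(position, rotation=None, velocity=0.15, force_limit=None): straight line of the TCP; rotation=None keeps the orientation; velocity is the mean speed in m/s. With force_limit (N) it stops when the force on the tool has changed by that much, and returns True; else False.
- ctrl.set_joints(angles): joint-space move.
- ctrl.move_gripper(opening, force=None): opening from 0.0 (shut) to 1.0 (fully open); force is the grip in N (None keeps the last); returns when the fingers have stopped.
- ctrl.pause(seconds).
- ctrl.inverse_kinematics(position, orientation): joint angles nearest the present ones, or None.
- vision.read_camera(name): name is "scene" or "top" or "wrist"; returns the picture (384x512x3 uint8, blue, green, red); there is no depth.
- vision.camera_params(name): a dict with "fx", "fy", "cx", "cy" (pixels), "xyz" and "attitude" of the camera in the world. Camera axes: x right, y up, looking along -z (the intrinsics and any distortion apply to the point x, -y, -z); pixel columns grow to the right and rows downward; lengths in m; the calibration is good to about 2 mm. The wrist camera is an equidistant fisheye: a pixel r from the principal point sees the ray r / f radians off the axis. A picture is of the moment at which its call begins: read the wrist's pose just before it. camera_params takes no time and is no camera call; for the wrist camera it gives the pose at the moment of the call.
A pose or a line that the arm cannot do raises ctrl.Unreachable and nothing moves.
- ctrl.sign_off(): hands the job in; it is judged then, once.
Readings, each from a call of its own:
- ctrl.get_time_s(): time.
- ctrl.get_qpos(): joint angles.
- ctrl.get_qvel(): joint speeds.
- ctrl.get_effort(): joint torques, N m.
- ctrl.get_tool_pos(): TCP position.
- ctrl.get_tool_rot(): TCP orientation.
- ctrl.get_ft_force(): force on the tool from outside, world axes, zero at the start.
- ctrl.get_ft_torque(): the same for the moment, N m.
- ctrl.get_finger_gap(): opening from 0.0 (shut) to 1.0 (fully open).
- ctrl.get_grip_force(): force on a finger pad.
Only numpy, scipy, OpenCV 4.12 (cv2) and the standard library are available. Lean on these libraries where they do the work, as an engineer would, in place of code of your own. Each camera call takes 0.05 s, during which the arm holds its last target. There are 200 camera calls.

## Task

Get the resin pressure pot ready for curing with your fingertips: push the vent handle on its lid round to the shut stop, then press the pump's spring plunger all the way down and let it come all the way back up, over and over, until the brass indicator pin stands fully out; leave the plunger up. Do not touch the pin itself, do not pick anything up, and leave the cups, jar, moulds and other things on the table where they are.

Things in the scene. Friction and masses are not known exactly. Their poses are not given: they have to be found in the camera images.
- unit: Pressure pot and hand pump on one grey base plate (170 x 360 x 10 mm) fixed to the table; origin under the plate's centre, y along its length. At y = +95 mm the steel pot (168 mm across, bolt tops on its rim at z = 144 mm); at y = -100 mm the aluminium pump block, 75 (x) x 135 (y) mm, flat top at z = 95 mm, with plunger (y = -135 mm) and indicator pin (y = -60 mm) on x = 0, 75 mm apart.
- plunger_top (a point): Centre of the flat top of the plunger's black mushroom cap (diameter 44 mm, 14 mm thick, on a 16 mm shaft). Released, it is 46 mm above the pump block's top (z = 141 mm in the unit's frame); fully pressed, 30 mm above it.
- plunger (a joint): Plunger travel in m: 0 = up, 0.016 = fully down on its stop. A spring pushes it up: 6 N to start it, 10 to 12 N at the bottom; let go, it returns by itself in about 0.3 s. With the vent shut, each stroke (13 mm or more down, then all the way up) raises the pin 10 mm (the first 3 to 16 mm) on the plunger's way up; strokes under 10 mm do nothing. With the vent open the pin does not rise.
- pin_lift (a joint): How far the indicator pin is out, in m: 0 = fully in (top 6 mm above the pump block), 0.040 = fully out (top 46 mm above the block, level with the top of the released plunger). It starts at 0 to 0.018, so 2 to 4 good strokes are needed; it stays where it is between strokes, and further strokes leave it fully out.
- indicator: The indicator pin: an upright plain brass pin of 12 mm diameter coming out of the pump block's top; its origin is on its axis, 6 mm below its top. Not to be touched.
- pin_top (a point): Centre of the indicator pin's top face.
- vent (a joint): Vent handle angle in rad: 0 = open (handle points to the unit's -x), 1.571 = shut, against its stop (handle points to the unit's +y, away from the pump); seen from above it turns clockwise as it shuts. It starts at 0 to 0.4, turns with light friction (about 2 N at the post) and stays where it is left.
- vent_post (a point): Centre of the top of the black upright post (16 mm diameter) at the end of the vent handle, 65 mm from the pivot, 192 mm above the table. The post stands 30 mm above the handle's flat bar (16 mm wide, top of bar at 162 mm, underside at 154 mm above the table).
- vent_pivot (a point): Pivot of the vent handle on the centre line of the pot, 149 mm above the table; the axis is vertical.
- cup_a: White plastic cup, 74 mm across, 92 mm high, a wooden stick standing in it up to 140 mm; origin under its centre. Bystander, to be left alone.
- cup_b: Another such cup. Bystander.
- flake_jar: Jar, 62 mm across, 65 mm high, black cap; origin under its centre. Bystander.
- jar_lid: Loose black jar lid, 64 mm across, 14 mm high; origin under its centre. Bystander.
- mould_a: Fluted white coaster mould filled with resin, about 100 mm across, 15 mm high; origin under its centre. Bystander.
- mould_b: Such a mould, about 86 mm across. Bystander.
- stir_stick: Flat wooden stick, 150 x 18 x 5 mm, lying on the table; origin under its centre. Bystander.

How it is judged:
By the outcome, as a careful person would: the job done as asked, in the order asked, and still so for the second after the job is handed in, with the robot touching nothing.
It also fails if it takes over 51 s, if anything falls off the work surface, if the arm or the gripper's body presses on something with over 40 N, if the wrist force passes 120 N, or if a joint passes its speed limit or range.

## Working session

There is one attempt and no reset: what is moved stays moved. The work goes in short steps, each a Python script; the robot and the scene stay as the last script left them, time stands still between calls to the robot, and variables do not carry over. Pictures are saved under pics/ and viewed, at most 10 in all, crops included, and the job is handed in when it is done.

```bash
mkdir -p pics; python3 - <<'E'
from rig import ctrl, vision
import cv2
for n in ("scene","top"):
    cv2.imwrite(f"pics/{n}0.png",cv2.resize(vision.read_camera(n),(800,600),interpolation=cv2.INTER_CUBIC)); print(n,vision.camera_params(n))
print(ctrl.get_tool_rot(),ctrl.get_time_s())
E
```

```text
scene {'fx': 369.20619212474617, 'fy': 369.20619212474617, 'cx': 259.779018651966, 'cy': 191.75359473939446, 'xyz': array([0.81150063, 0.4116907 , 0.7097857 ]), 'attitude': array([0.22596799, 0.86008643, 2.44531176])}
top {'fx': 434.650994434828, 'fy': 434.650994434828, 'cx': 253.45918676331797, 'cy': 186.355214451862, 'xyz': array([0.35372517, 0.02806661, 1.10911079]), 'attitude': array([ 0.17590342, -0.2040798 , -1.68101383])}
[-3.07805375e+00 -6.23638126e-01  2.09066568e-04] 0.1
```

View pics/top0.png

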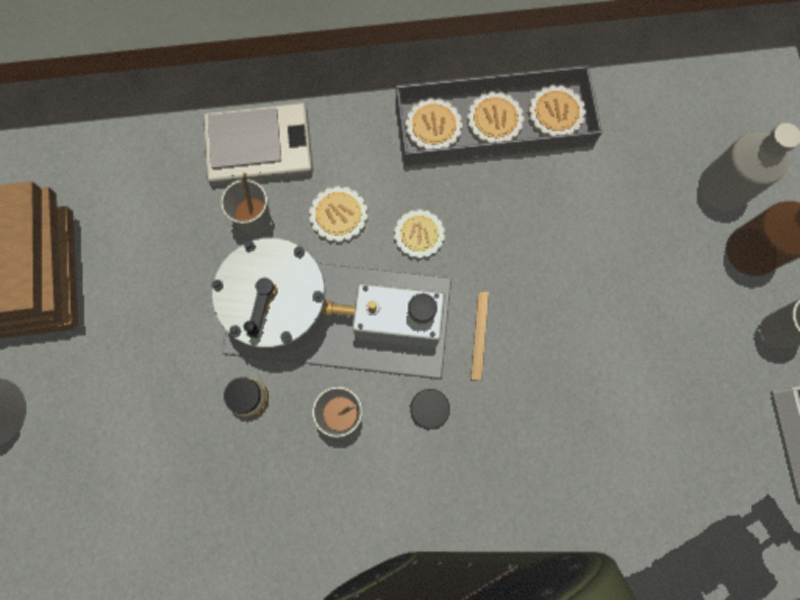

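View pics/scene0.png

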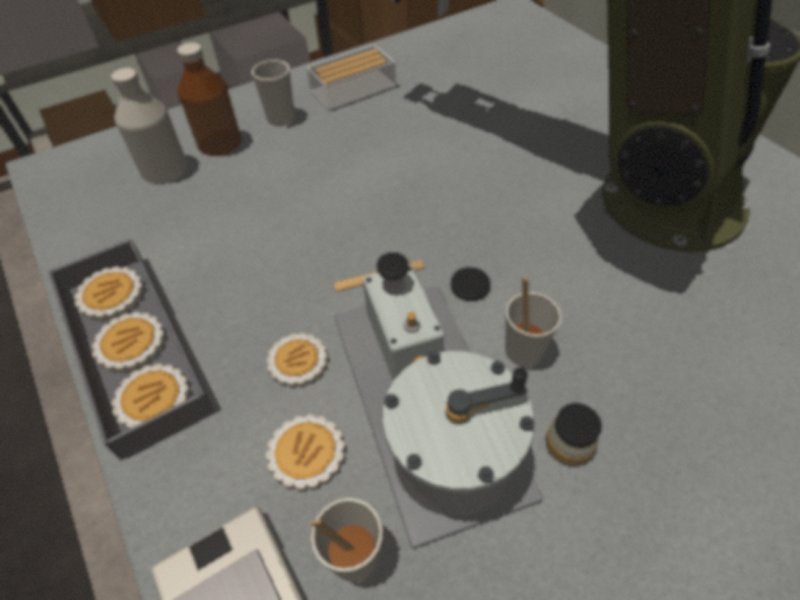

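The top view (800 px wide) shows the plunger cap at (423,307), pin (372,304), pivot (265,287) and post top (251,328). In the scene view they are at (392,259), (411,315), (459,399) and (519,375). The vent is nearly open.

```bash
cat > h.py <<'E'
from rig import ctrl, vision
import cv2, numpy as np
from scipy.spatial.transform import Rotation as R
def at_z(n,u,v,z,s=1.5625):
    p=vision.camera_params(n); u=(u+.5)/s-.5; v=(v+.5)/s-.5
    d=R.from_rotvec(p['attitude']).apply([(u-p['cx'])/p['fx'],-(v-p['cy'])/p['fy'],-1])
    return p['xyz']+d*(z-p['xyz'][2])/d[2]
E
python3 - <<'E'
from h import *
P={'plunger':(.141,(423,307),(392,259)),'pivot':(.165,(265,287),(459,399)),'post':(.192,(251,328),(519,375)),'plate_c1':(.01,(450,279),None),'plate_c2':(.01,(441,377),None),
 'padc':(.092,(246,187),(345,510)),'cupnear':(.092,(338,400),(533,310)),'stick':(.14,(245,176),(318,522)),'sticknear':(.14,(350,408),(525,282)),'jar':(.065,(242,396),(578,425)),'pinbase':(.095,(372,311),(411,326))}
for k,(z,a,b) in P.items():
    print(k,at_z('top',*a,z).round(4),at_z('scene',*b,z).round(4) if b else '')
E
```

```text
plunger [ 0.5593 -0.0392  0.141 ] [ 0.5564 -0.0444  0.141 ]
pivot [0.6101 0.1834 0.165 ] [0.6129 0.185  0.165 ]
post [0.5472 0.2023 0.192 ] [0.5545 0.2073 0.192 ]
plate_c1 [ 0.6294 -0.0993  0.01  ] 
plate_c2 [ 0.4689 -0.0623  0.01  ] 
padc [0.7982 0.2134 0.092 ] [0.7652 0.1965 0.092 ]
cupnear [0.4447 0.1008 0.092 ] [0.4248 0.0995 0.092 ]
stick [0.7954 0.205  0.14  ] [0.7964 0.2092 0.14  ]
sticknear [0.4273 0.0816 0.14  ] [0.4339 0.0832 0.14  ]
jar [0.4705 0.2473 0.065 ] [0.4765 0.2505 0.065 ]
pinbase [0.5721 0.0357 0.095 ] [0.5773 0.034  0.095 ]
```

```bash
cat >> h.py <<'E'
piv=np.array([.6115,.184]); plg=np.array([.558,-.042])
uy=(piv-plg)/np.linalg.norm(piv-plg); ux=np.array([uy[1],-uy[0]])
def rot(yaw): return (R.from_euler('z',yaw)*R.from_euler('x',np.pi)).as_rotvec()
def arc(th,off,z,flip=0):
    r=-np.cos(th)*ux+np.sin(th)*uy; t=np.sin(th)*ux+np.cos(th)*uy
    return [*(piv+.065*r+off*t),z], rot(np.arctan2(t[1],t[0])+flip)
E
python3 - <<'E'
from h import *
for f in (0,np.pi):
    for th in (.1,.8,1.57):
        q=ctrl.inverse_kinematics(*arc(th,-.02,.172,f)); print(f,th,None if q is None else np.round(q,2))
print(ctrl.inverse_kinematics([*plg,.16],rot(np.arctan2(*uy[::-1]))))
E
```

```text
0 0.1 [ 0.27  0.35  1.45 -0.    1.34  0.6 ]
0 0.8 [0.33 0.42 1.35 0.   1.37 1.36]
0 1.57 [ 0.34  0.54  1.17 -0.    1.42  2.14]
3.141592653589793 0.1 [ 0.27  0.35  1.45  0.    1.34 -2.54]
3.141592653589793 0.8 [ 0.33  0.42  1.35  0.    1.37 -1.78]
3.141592653589793 1.57 [ 0.34  0.54  1.17  0.    1.42 -1.  ]
[-1.40580264e-01  3.29538902e-01  1.50664405e+00 -4.44089210e-16
  1.30540970e+00  9.18664185e-02]
```

```bash
python3 - <<'E'
from h import *
p=ctrl.get_tool_pos(); ctrl.line_to([p[0],p[1],.26],velocity=.2)
ctrl.move_gripper(0.0)
ctrl.move_to(*arc(.1,-.032,.25))
ctrl.line_to(arc(.1,-.032,.172)[0],velocity=.15)
for th in np.linspace(.1,1.45,8):
    hit=ctrl.line_to(*arc(th,-.016,.172),velocity=.08,force_limit=20)
    print(round(th,2),hit,np.round(ctrl.get_ft_force(),1))
    if hit: break
else:
    hit=ctrl.line_to(*arc(1.571,-.004,.172),velocity=.04,force_limit=10)
    print('end',hit,np.round(ctrl.get_ft_force(),1))
    d=(np.array(ctrl.get_tool_pos()[:2])-piv); print('xy',d@ux,d@uy)
print(ctrl.get_time_s())
cv2.imwrite("pics/top1.png",cv2.resize(vision.read_camera("top")[150:270,100:300],(800,480),interpolation=cv2.INTER_CUBIC))
cv2.imwrite("pics/scene1.png",cv2.resize(vision.read_camera("scene")[130:330,180:440],(780,600),interpolation=cv2.INTER_CUBIC))
E
```

```text
0.1 False [0.6 0.1 0.3]
0.29 False [-0.3  0.6 -0.5]
0.49 False [ 0.8 -0.  -0.5]
0.68 False [ 0.1 -0.5 -0.8]
0.87 False [-0.3 -0.8 -0.1]
1.06 False [-0.2  0.5 -0.6]
1.26 False [ 0.8  0.2 -0.1]
1.45 False [-0.   0.4 -0.1]
end False [0.2 0.3 1.3]
xy -0.00418170230006701 0.0649614785085586
8.8417
```

View pics/scene1.png

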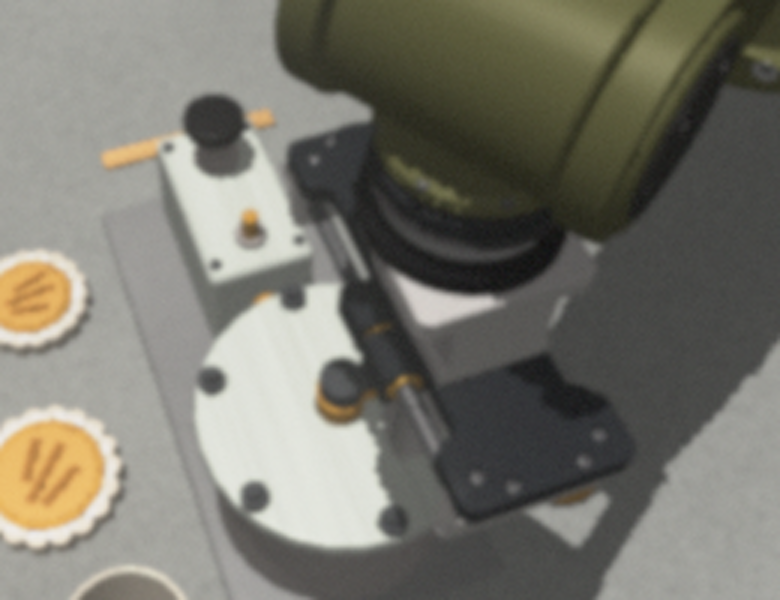

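The scene crop shows the gripper over the pot with the handle mostly hidden under it; the post isn't visible at the shut position (~(375,450)). I felt no force, so I'll check the top view and the gripper gap.

```bash
python3 - <<'E'
from h import *
print(ctrl.get_finger_gap(),ctrl.get_tool_pos(),ctrl.get_qpos())
cv2.imwrite("pics/w1.png",cv2.resize(vision.read_camera("wrist"),(800,600)))
print(vision.camera_params('wrist'))
E
```

```text
0.00454440927130073 [0.62237978 0.24825887 0.17207708] [3.24881857e-01 5.75311958e-01 1.12716151e+00 3.43399593e-05
 1.43910670e+00 2.12725686e+00]
{'fx': 297.3186396354542, 'fy': 297.3186396354542, 'cx': 257.1884052245642, 'cy': 193.89494882501623, 'xyz': array([0.69901802, 0.23055677, 0.38642008]), 'attitude': array([-0.19348526,  0.24565584, -1.78935459])}
```

View pics/w1.png

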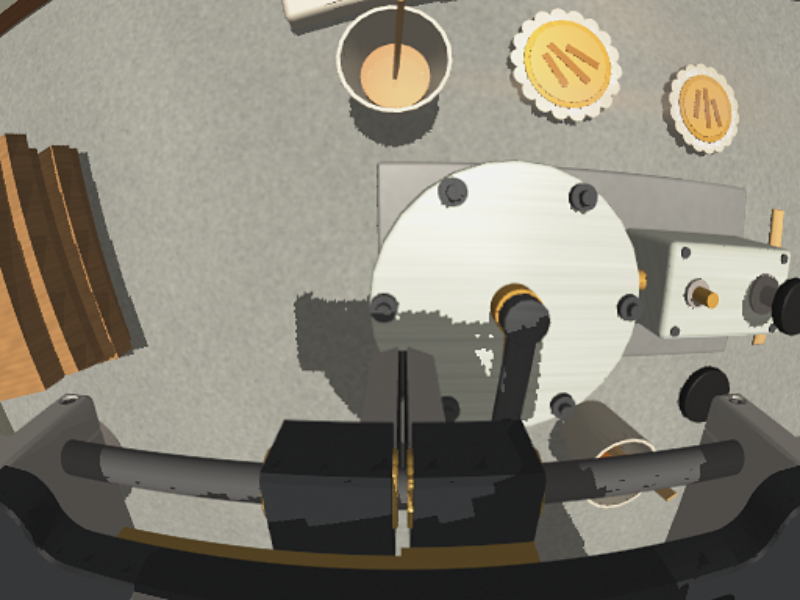

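The wrist view shows the handle still pointing to -x (hub (523,320), bar end (505,425)), so the fingers passed it. I'll check the geometry by projecting it into the top image.

```bash
python3 - <<'E'
from h import *
ctrl.line_to([*ctrl.get_tool_pos()[:2],.26],velocity=.2)
def proj(n,X):
    p=vision.camera_params(n); c=R.from_rotvec(p['attitude']).inv().apply(np.array(X)-p['xyz']); a=c*[1,-1,-1]
    return np.array([a[0]/a[2]*p['fx']+p['cx'],a[1]/a[2]*p['fy']+p['cy']])
im=vision.read_camera("top"); im2=cv2.resize(im[140:260,110:270],(800,600),interpolation=cv2.INTER_CUBIC)
cv2.imwrite("pics/top2.png",im2)
for k,X in dict(tcp=ctrl.get_tool_pos(),post=[.551,.205,.192],piv=[*piv,.165]).items(): print(k,(proj('top',X)-[110,140])*5+2)
E
```

```text
tcp [ 95.6727211  154.23749932]
post [247.39288218 342.83048006]
piv [297.57345496 216.68371228]
```

View pics/top1.png

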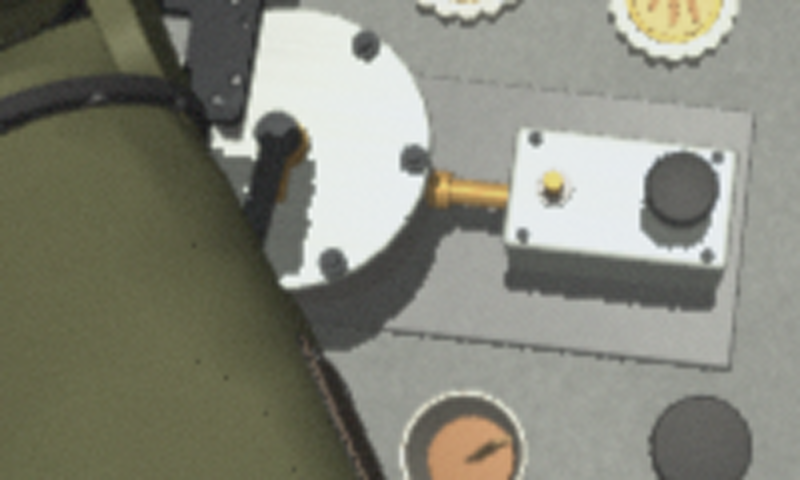

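View pics/top2.png

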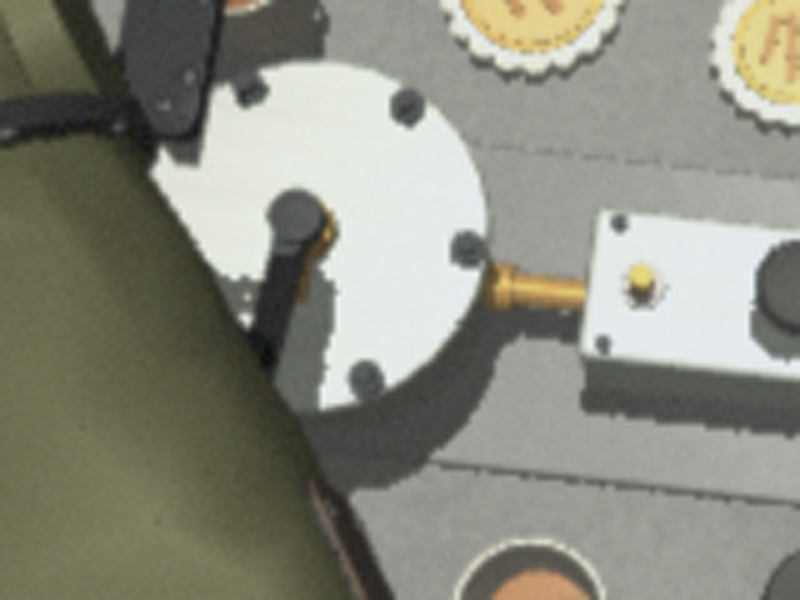

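```bash
cat >> h.py <<'E'
def proj(n,X,p=None):
    p=p or vision.camera_params(n); c=R.from_rotvec(p['attitude']).inv().apply(np.array(X)-p['xyz']); a=c*[1,-1,-1]
    if n=='wrist':
        r=np.hypot(a[0],a[1]); k=np.arctan2(r,a[2])/r
        return np.array([a[0]*k*p['fx']+p['cx'],a[1]*k*p['fy']+p['cy']])
    return np.array([a[0]/a[2]*p['fx']+p['cx'],a[1]/a[2]*p['fy']+p['cy']])
E
python3 - <<'E'
from h import *
p={'fx': 297.3186396354542, 'fy': 297.3186396354542, 'cx': 257.1884052245642, 'cy': 193.89494882501623, 'xyz': np.array([0.69901802, 0.23055677, 0.38642008]), 'attitude': np.array([-0.19348526,  0.24565584, -1.78935459])}
D=dict(tcp=[.6224,.2483,.172],post=[.551,.205,.192],postbase=[.551,.205,.162],piv=[*piv,.165],plg=[*plg,.141])
for k,X in D.items(): print(k,(proj('wrist',X,p)*1.5625).round(),((proj('scene',X)-[180,130])*3).round())
E
```

```text
tcp [403. 340.] [399. 470.]
post [517. 460.] [458. 323.]
postbase [505. 431.] [451. 351.]
piv [529. 327.] [342. 373.]
plg [801. 311.] [212. 110.]
```

Projections agree with the pictures, so the miss needs a closer trace. I'll go back, approach the post and print the positions at each step.

```bash
python3 - <<'E'
from h import *
def say(s):
    d=np.array(ctrl.get_tool_pos()); e=d[:2]-piv; print(s,'unit xy',(e@ux).round(4),(e@uy).round(4),'z',d[2].round(4),np.round(ctrl.get_ft_force(),1))
ctrl.move_to(*arc(.1,-.032,.25)); say('above')
ctrl.line_to(arc(.1,-.032,.169)[0],velocity=.15); say('down')
h=ctrl.line_to(arc(.1,-.010,.169)[0],velocity=.06,force_limit=3); say(h)
cv2.imwrite("pics/w2.png",cv2.resize(vision.read_camera("wrist"),(800,600)))
print(ctrl.get_finger_gap(),ctrl.get_time_s())
D=dict(tcp=ctrl.get_tool_pos(),post=[.551,.205,.192],piv=[*piv,.165])
for k,X in D.items(): print(k,(proj('wrist',X)*1.5625).round())
E
```

```text
above unit xy -0.0679 -0.0253 z 0.2497 [-0.2 -0.1 -0.6]
down unit xy -0.0675 -0.0251 z 0.1699 [-0.1 -0.2  0.6]
False unit xy -0.0658 -0.0032 z 0.1689 [ 0.7 -0.1 -0.2]
0.004389217389268833 12.275
tcp [401. 340.]
post [403. 337.]
piv [530. 318.]
```

View pics/w2.png

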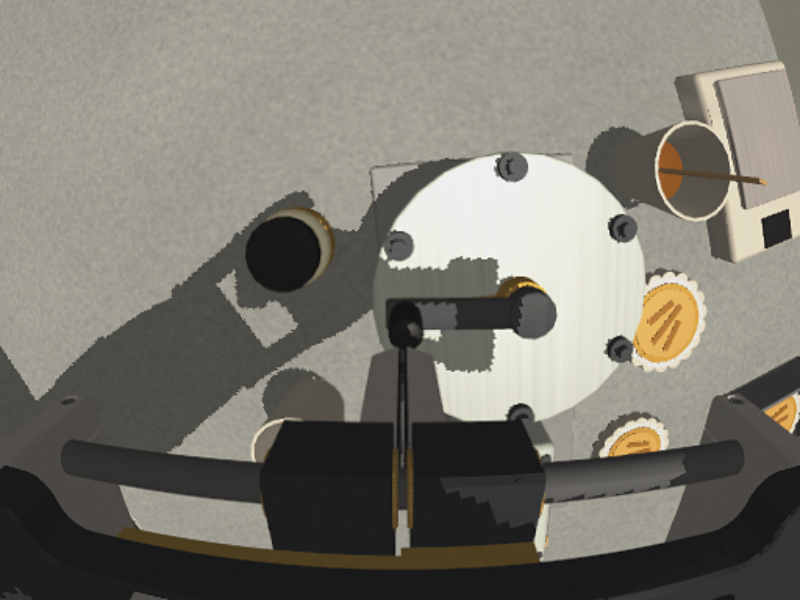

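The wrist view shows the fingertips (403,350) right behind the post top (405,325), handle hub at (533,314): aligned and about touching. I'll sweep on in steps, recording a crop after each one into one montage.

```bash
python3 - <<'E'
from h import *
T=[]
def snap(s):
    d=np.array(ctrl.get_tool_pos()); e=d[:2]-piv; print(s,(e@ux).round(4),(e@uy).round(4),d[2].round(4),np.round(ctrl.get_ft_force(),1))
    T.append(cv2.resize(vision.read_camera("wrist")[90:290,180:447],(266,200)))
for th in (.3,.45,.6,.75,.9,1.05,1.2,1.35):
    h=ctrl.line_to(*arc(th,-.016,.169),velocity=.06,force_limit=15); snap((th,h))
T.append(T[0]*0)
cv2.imwrite("pics/m.png",np.vstack([np.hstack(T[i:i+3]) for i in (0,3,6)])); print(ctrl.get_time_s())
E
```

```text
(0.3, False) -0.0668 0.0037 0.169 [-0.5  0.2 -0.6]
(0.45, False) -0.0655 0.0137 0.1689 [-0.6 -0.3 -0.6]
(0.6, False) -0.0627 0.0232 0.1689 [-0.5 -0.2  0.8]
(0.75, False) -0.0586 0.0323 0.1689 [-0.2 -0.2  0.3]
(0.9, False) -0.0531 0.0407 0.1689 [0.1 0.5 0.5]
(1.05, False) -0.0464 0.0482 0.1689 [ 0.3 -0.6 -0.3]
(1.2, False) -0.0387 0.0546 0.1689 [-1.1 -0.5  0.4]
(1.35, False) -0.0301 0.0597 0.1689 [-0.4  0.4 -0.3]
15.2417
```

View pics/m.png

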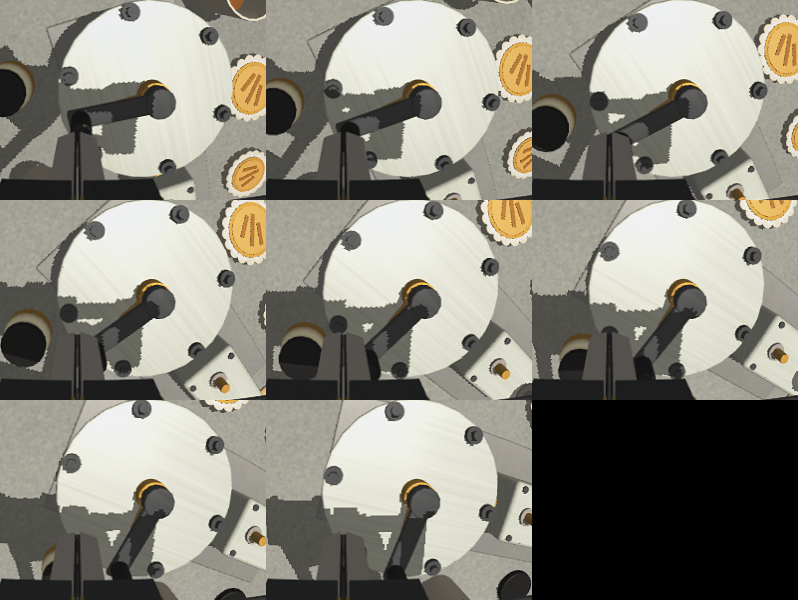

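The montage shows the fingers passing over the post while the handle stays put. The tips must be higher than I took them to be. In the pictures the tip sits about 10 px short of the TCP projection. I'll check the tip height and then push lower, against bar and post, still above the bolts.

```bash
python3 - <<'E'
from h import *
ctrl.line_to([*ctrl.get_tool_pos()[:2],.21],velocity=.2)
t=np.array(ctrl.get_tool_pos()); Rt=R.from_rotvec(ctrl.get_tool_rot())
for b in (0,10,20,30): print('behind',b,[(proj('wrist',t+Rt.apply([s,0,-b/1000]))*1.5625).round() for s in (-.008,0,.008)])
ctrl.move_to(*arc(.0,-.034,.21))
h=ctrl.line_to(arc(.0,-.034,.151)[0],velocity=.08,force_limit=6); print('down',h,ctrl.get_tool_pos(),np.round(ctrl.get_ft_force(),1))
if not h:
  for th in (.15,.35,.55):
    h=ctrl.line_to(*arc(th,-.016,.151),velocity=.06,force_limit=15)
    F=np.mean([ctrl.get_ft_force() for _ in range(5)],0); print(th,h,F.round(1),np.round(ctrl.get_tool_pos(),4))
print(ctrl.get_time_s())
cv2.imwrite("pics/w3.png",cv2.resize(vision.read_camera("wrist")[90:290,180:447],(801,600))[:, :800])
E
```

```text
behind 0 [array([403., 355.]), array([403., 340.]), array([403., 325.])]
behind 10 [array([403., 363.]), array([403., 347.]), array([403., 331.])]
behind 20 [array([403., 371.]), array([403., 355.]), array([403., 339.])]
behind 30 [array([403., 381.]), array([403., 364.]), array([403., 347.])]
down False [0.5406751  0.16596689 0.15150835] [-0.4 -0.1  0. ]
0.15 False [ 0.5 -0.1 -0.1] [0.5452 0.1934 0.1512]
0.35 False [-0.1 -1.1  0.1] [0.5484 0.2062 0.151 ]
0.55 False [-0.2 -0.  -0.1] [0.5541 0.2182 0.151 ]
19.1583
```

View pics/w3.png

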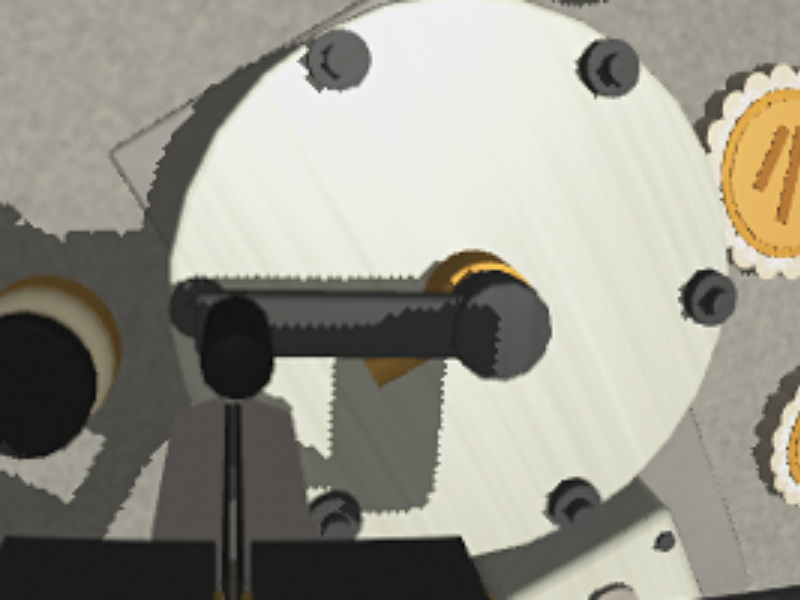

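Now the post (237,360 in the crop) is against the tips (235,400) and the handle has turned with them. So the tips stand about 25–30 mm above the reported TCP. I'll continue to the stop.

```bash
python3 - <<'E'
from h import *
for th in (.8,1.05,1.3,1.45):
    h=ctrl.line_to(*arc(th,-.016,.151),velocity=.07,force_limit=15)
    print(th,h)
    if h: break
h=ctrl.line_to(*arc(1.571,-.002,.151),velocity=.04,force_limit=10)
e=np.array(ctrl.get_tool_pos())[:2]-piv; print(h,'unit',e@ux,e@uy,np.round(ctrl.get_ft_force(),1),'ux',ux,ctrl.get_time_s())
E
```

```text
0.8 False
1.05 False
1.3 False
1.45 False
True unit -0.015348055518082852 0.06428245531642604 [-7.1  1.2  5.5] ux [ 0.97310569 -0.23035909] 21.075
```

The handle hit its stop with the fingers 15.3 mm behind the shut post position (16 mm expected), so the vent is shut. Next come the plunger contact and strokes.

```bash
python3 - <<'E'
from h import *
p=np.array(ctrl.get_tool_pos()); p[:2]-=.015*ux; ctrl.line_to(p,velocity=.1)
p[2]=.22; ctrl.line_to(p,velocity=.2)
yaw=rot(np.arctan2(uy[1],uy[0]))
ctrl.move_to([*plg,.19],yaw); ctrl.line_to([*plg,.15],velocity=.12)
h=ctrl.line_to([*plg,.09],velocity=.06,force_limit=4); z0=ctrl.get_tool_pos()[2]; print('contact',h,z0,ctrl.get_time_s())
if h:
    top=z0+.012; ctrl.line_to([*plg,top],velocity=.1); ctrl.pause(.3)
    for i in range(3):
        h=ctrl.line_to([*plg,z0-.024],velocity=.05,force_limit=30); z=ctrl.get_tool_pos()[2]; F=ctrl.get_ft_force()
        ctrl.line_to([*plg,top],velocity=.08); ctrl.pause(.35); print(i,h,z,F[2].round(1),ctrl.get_tool_pos()[2],ctrl.get_time_s())
E
```

```text
contact True 0.103764319721283 24.8333
0 True 0.09045031069663612 10.5 0.11546860277129069 26.775
1 True 0.09043262402686125 10.7 0.11548326196170923 28.1583
2 True 0.09041545290571637 10.5 0.11543372291720749 29.5417
```

```bash
python3 - <<'E'
from h import *
for i in range(2):
    h=ctrl.line_to([*plg,.082],velocity=.05,force_limit=30); z=ctrl.get_tool_pos()[2]
    ctrl.line_to([*plg,.117],velocity=.08); ctrl.pause(.4); print(i,h,z,ctrl.get_time_s())
ctrl.line_to([*plg,.22],velocity=.25)
p=plg-.16*uy-.05*ux; ctrl.line_to([*p,.22],velocity=.3); print(ctrl.get_time_s())
a=cv2.resize(vision.read_camera("scene")[130:330,200:400],(400,400),interpolation=cv2.INTER_CUBIC)
b=cv2.resize(vision.read_camera("top")[130:240,120:300],(400,244),interpolation=cv2.INTER_CUBIC)
c=np.zeros((400,400,3),np.uint8); c[:244]=b
cv2.imwrite("pics/fin.png",np.hstack([a,c]))
for h_ in (.101,.131,.141): print(h_,[( (proj('scene',[*(plg+.075*uy),h_])-[200,130])*2).round()])
E
```

```text
0 True 0.0904830326493532 30.9833
1 True 0.09039104296606613 32.4417
33.7083
0.101 [array([126., 151.])]
0.131 [array([125., 133.])]
0.141 [array([125., 126.])]
```

View pics/fin.png

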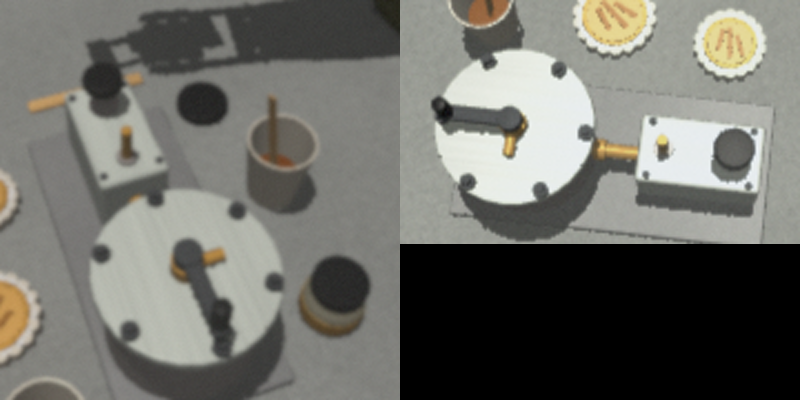

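The handle points to +y (shut), the pin top at (126,127) matches the fully-out projection (125,126), and the plunger is up with everything else in place.

```bash
python3 -c "
from rig import ctrl
print(ctrl.sign_off())"
```

```text
the job is handed in; nothing more can be done
None
```

The job is handed in: the vent is shut against its stop, five full plunger strokes brought the pin fully out as far as the last picture shows, and the plunger is up, at about 34 s of the 51 s allowed; my first two sweeps missed the vent post because the fingertips sat higher than the reported tool point.

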